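# Put a sharps pot into use: fit the capped lid, then take off the cap alone

### The arm

A 6-joint arm with a two-finger parallel gripper is mounted at the origin on the work surface. World frame = base frame: x ahead of the robot, y to its left, z up, the work surface at z = 0. Lengths are in m, angles in rad, forces in N, time in s.
With the tool pointing down it reaches from about 0.275 to 0.75 m from the base axis. Payload 10.2 kg.
Tool frame: the origin (TCP) lies at the very end of the fingers, on their centre line; the grasp point (between the pads) lies 19 mm behind it; z points along the fingers, y is the line along which they close (so a half turn about z gives the same grasp; the last joint's range is limited). The gripper opens to 85 mm and grips with 20 to 120 N. Pads are 22 mm wide; open, the fingers measure 114 mm over their backs; the gripper's body (76 mm by 85 mm) begins 54 mm behind the grasp point. The pads swing forward as they close: fully open they stand 13 mm farther back than shut.
Start: joints at [0.989, 0.313, 1.498, -0, 1.331, -0.223], TCP at [0.184, 0.492, 0.231] pointing down, gripper open.
Joint ranges: [-2.94, 2.94], [-0.97, 2.17], [0.19, 2.56], [-1.23, 4.37], [0.02, 3.11], [-2.88, 2.88]. Speed limits (rad/s): [2.39, 2.39, 3.01, 3.14, 3.14, 3.14].

### API

Orientations are given as a unit quaternion [x, y, z, w].
In Python, from plant import sensors, read_camera, job_done gives the robot as it stands.
- The arm moves only by the tool carry_out, never from a script. Its argument "rows" is a list that holds one entry, the list of rows, each a list of 7 numbers: the shift along the tool's x, y, z normalised to -1 to 1, where 1 is 0.03 m, then the turn, a rotation vector about the tool's x, y, z normalised to -1 to 1, where 1 is 0.12 rad, then the gripper's target within -1 to 1 (fully open at 1, half-way at 0, shut at -1). A call has 1 to 12 rows; each row shifts and turns the commanded pose from where the row before left it, along the tool's axes as they then stand; what a row does not reach is not made up. A row lasts 1/8 s, in which the tool goes at most 62.5 mm and 10.7 degrees, less where a joint would pass 70% of its speed; a pose out of reach is approached as far as the arm can. A call with a number of a shift or a turn outside -1 to 1 is refused whole. A call with a gripper value outside its range is refused whole. The fingers move at their own pace and stop on an object; "squeeze" is the grip in N (left out, the last holds). Time passes only in rows, so rows that do not move let the fingers close. It gives the time, the measured TCP pose, the force, the opening and the grip force at its end, in the units of the state.
- sensors.get_state(): the state, without advancing time (a new reading comes with each control period).
- read_camera(name): name is "side" or "top"; returns a dict with "color" (400x640x3 uint8, blue, green, red), "fx", "fy", "cx", "cy" (pixels), "eye" and "rotation" of the camera in the world. Camera axes: x right, y down, z forward; pixel columns grow to the right and rows downward; lengths in m; the calibration is good to about 2 mm. A picture is of the moment at which its call begins. There is no depth.
- job_done(): hands the job in; it is judged then, once.
The state is a dict: "t": time; "q": joint angles; "joint_vel": joint speeds; "effort": joint torques, N m; "position": TCP position; "orientation": TCP orientation; "force": force on the tool from outside, world axes, zero at the start; "torque": the same for the moment, N m; "gripper_width": finger opening in m; "grip_force": force on a finger pad.
Only numpy, scipy, OpenCV 4.12 (cv2) and the standard library are available. Lean on these libraries where they do the work, as an engineer would, in place of code of your own. Each camera call takes 0.05 s, during which the arm holds its last target. There are 200 camera calls.

### The job

Put the empty yellow sharps pot in the blue tray into use: take the red lid by its round neck with the white cap still in it, lower it onto the pot (no dropping) until it sits flush all round, and let go. Then lift out the white cap alone by its knob, leaving the red lid sitting undisturbed on the pot, and finish still holding the cap, knob up, about 15 cm to one side of the pot and higher than the lid, so that needles can be dropped in from above. Leave the full blue-lidded pot, the vials, the syringes, the gauze box and the gel bottle where they stand.

Things in the scene. Friction and masses are not known exactly. Their poses are not given: they have to be found in the camera images.
- pot_rim (a point): centre of the open mouth of the empty yellow sharps pot, level with the top of its rim, 115 mm above the table. The pot is a rounded square (corner radius 14 mm), 100 mm wide outside, walls 3 mm, 110 mm tall. x and y axes lie parallel to its sides, z up. The pot is fixed in the tray.
- tray_mid (a point): centre of the blue tray's underside, on the table. Tray and pot are one rigid piece that does not move. The tray is 178 mm along its x, 282 mm along its y (over the lips) and 41 mm high; the pot's centre is 79 mm from this point along +y. The open compartment with the syringes is at -y.
- lid_neck (a point): the red (inner) lid, loose, about 70 g: centre of its round neck, half-way up. It starts skirt down on the table, this point 27 mm high. x and y lie parallel to the lid's square sides, z up. The neck is a tube 58 mm outside, 47 mm inside, 26 mm tall (13 mm below to 13 mm above the point), on a flat plate 112 mm wide. With the lid fitted flush this point is 17 mm above the pot's rim.
- lid_seat (a point): centre of the underside of the red lid's 4 mm plate, 17 mm below lid_neck, same axes; it comes to pot_rim when fitted. Round the plate hangs a 10 mm deep skirt, 106 mm wide inside: it drops over the 100 mm pot (3 mm play each side) once the lid's sides are parallel to the pot's; any of the four quarter turns fits. No snap or force: it rests by its weight.
- cap_knob (a point): the white cap (outer lid), loose, about 30 g: centre of its round knob, half-way up, z up. The knob is 22 mm in diameter, 20 mm tall (10 mm below to 10 mm above), on a flange 53 mm in diameter and 4 mm thick. Nested, the flange rests on the neck's top edge, inside the neck's outline, and this point is 27 mm above lid_neck.
- cap_foot (a point): centre of the cap's lowest face, 26 mm below cap_knob: the foot of a plug 43 mm in diameter that hangs 12 mm into the neck with 2 mm play all round. The cap lies in by its own weight: it rides along when the lid is carried by its neck, and comes straight up with no catch.
- full_pot_mid (a point): bystander: a closed, full sharps pot with a blue lid and blue cap, loose, standing on the table; 112 mm wide over the lid, 160 mm tall over the knob; the point is on its axis 55 mm above the table
- vial_a_mid (a point): bystander: small glass vial with an orange top, upright, 24 mm in diameter, 51 mm tall; the point is on its axis 25 mm up
- vial_b_mid (a point): bystander: the same vial with a green top
- syringe_a_mid (a point): bystander: a capped syringe lying in the tray's open compartment beside the pot, 119 mm long, 12 mm thick; the point is on its axis near the middle
- syringe_b_mid (a point): bystander: a second such syringe in the tray
- gauze_box_mid (a point): bystander: white and blue gauze box, 75 x 110 mm, 79 mm tall with the gauze; the point is at its centre, 35 mm up
- gel_bottle_mid (a point): bystander: hand-gel pump bottle, 60 mm in diameter, 163 mm tall, its nozzle reaching 39 mm out; the point is on its axis 80 mm up
There are look-alikes about, which are no part of the job. There is more than one size of the part that bears cap_knob; the job needs the smallest.

How it is judged:
On the way, in this order (a step that is already met when the one before it is completed fails the run):
1. the red lid, held by the fingers and with the cap in it, has been lowered to within about 4 mm of flush on the pot (z of lid_neck in the frame of pot_rim below 0.0215 m and horizontal distance between lid_neck and pot_rim below 0.006 m and contact force between the fingers and lid above 0.5 N and z of cap_knob in the frame of lid_neck below 0.03 m and horizontal distance between cap_knob and lid_neck below 0.005 m), for 0.1 s.
2. the lid is let go and sits flush on the pot, the cap still nested in its neck (z of lid_neck in the frame of pot_rim between 0.0135 and 0.02 m and horizontal distance between lid_neck and pot_rim below 0.006 m and angle between lid_neck's own z axis and vertical below 0.04 rad and z of cap_knob in the frame of lid_neck below 0.03 m and horizontal distance between cap_knob and lid_neck below 0.005 m and contact force between the fingers and lid below 0.1 N), for 0.2 s.
3. the cap, held by the fingers, is clear above the neck and the lid still sits flush (z of lid_neck in the frame of pot_rim between 0.0135 and 0.02 m and horizontal distance between lid_neck and pot_rim below 0.006 m and angle between lid_neck's own z axis and vertical below 0.04 rad and contact force between the fingers and cap above 1 N and z of cap_knob in the frame of lid_neck above 0.055 m), for 0.1 s.
At the end, for the whole second after the job is handed in: The red lid sits flush (height within 3 mm, centred within 6 mm, tilt under 2.3 degrees), at rest and untouched; the cap is held still, touching nothing else, knob up within 17 degrees, its knob over 100 mm sideways from the pot's centre and over 60 mm above the pot's rim (z of lid_neck in the frame of pot_rim between 0.0135 and 0.02 m and horizontal distance between lid_neck and pot_rim below 0.006 m and angle between lid_neck's own z axis and vertical below 0.04 rad and linear speed of lid below 0.02 m/s and contact force between the fingers and cap above 1 N and contact force between each of cap, the fingers and lid below 0.05 N and contact force between cap and tray below 0.05 N and contact force between cap and full_pot below 0.05 N and contact force between cap and gel_bottle below 0.05 N and horizontal distance between cap_knob and pot_rim above 0.1 m and z of cap_knob in the frame of pot_rim above 0.06 m and angle between cap_knob's own z axis and vertical below 0.3 rad and linear speed of cap below 0.03 m/s); the arm keeps its last pose, push and grip.
It fails at once if the cap is pulled at or comes out while the red lid is not sitting flush on the pot (so the lid must not come up or tilt with the cap) (not (z of lid_neck in the frame of pot_rim between 0.0135 and 0.02 m and horizontal distance between lid_neck and pot_rim below 0.006 m and angle between lid_neck's own z axis and vertical below 0.04 rad) and (contact force between the fingers and cap above 2 N or z of cap_knob in the frame of lid_neck above 0.032 m)).
It fails at once if the full blue-lidded pot is shifted by more than 20 mm or tipped (distance of full_pot_mid from where it was at the start of the episode above 0.02 m or angle between full_pot_mid's own z axis and vertical above 0.25 rad).
It fails at once if a vial is shifted by more than 20 mm or tipped (distance of any of vial_a_mid, vial_b_mid from where it was at the start of the episode above 0.02 m or angle between any of vial_a_mid, vial_b_mid's own z axis and vertical above 0.25 rad).
It fails at once if a syringe is shifted by more than 20 mm (distance of any of syringe_a_mid, syringe_b_mid from where it was at the start of the episode above 0.02 m).
It fails at once if the gauze box or the gel bottle is shifted by more than 20 mm or tipped (distance of any of gauze_box_mid, gel_bottle_mid from where it was at the start of the episode above 0.02 m or angle between any of gauze_box_mid, gel_bottle_mid's own z axis and vertical above 0.25 rad).
It also fails if it takes over 58 s, if anything falls off the work surface, if the arm or the gripper's body presses on something with over 40 N, if the wrist force passes 120 N, or if a joint passes its speed limit or range.

## Working session

There is one attempt and no reset: what is moved stays moved. The work goes in short steps, Python scripts to look and compute and a tool call to move; the robot and the scene stay as the last step left them, time stands still between calls to the robot, and variables do not carry over. Pictures are saved under pics/ and viewed, at most 10 in all, crops included, and the job is handed in when it is done.

Besides the shell and the picture viewer there is one more tool, called after "Emit:" as a command line: name --argument value ..., lists and objects as JSON in quotes. carry_out: Moves the arm, as the interface text tells. Its arguments: {"type":"object","properties":{"rows":{"type":"array","items":{"type":"array","items":{"type":"array","items":{"type":"number","minimum":-1,"maximum":1}}}},"squeeze":{"type":"number"}},"required":["rows"]}

```bash
mkdir -p pics; ls
cat > h.py <<'E'
import numpy as np, cv2
from plant import sensors, read_camera, job_done
def ray(c,u,v):
    d=np.array([(u-c["cx"])/c["fx"],(v-c["cy"])/c["fy"],1.0]); return np.array(c["eye"]),np.array(c["rotation"])@d
def onz(c,u,v,z):
    e,d=ray(c,u,v); return e+d*(z-e[2])/d[2]
def proj(c,p):
    q=np.array(c["rotation"]).T@(np.array(p)-np.array(c["eye"])); return c["fx"]*q[0]/q[2]+c["cx"],c["fy"]*q[1]/q[2]+c["cy"]
E
python3 - <<'E'
from h import *
for n in ("top","side"):
    c=read_camera(n); cv2.imwrite(f"pics/{n}0.png",c["color"]); print(n,c["fx"],c["cx"],c["cy"],c["eye"],c["rotation"])
print(sensors.get_state())
E
```

```text
pics
top 363.4993525329388 317.03135501048223 207.196739390339 [ 0.51446413 -0.06356474  1.03483315] [ 0.71609209 -0.69746397  0.01123825 -0.02509641]
side 388.98080629864336 315.94703953080824 195.57881803886758 [0.33450234 0.85711715 0.84965643] [-0.10569646  0.89055687 -0.43878414  0.05661452]
{'t': 0.1, 'q': array([ 9.88596090e-01,  3.13405487e-01,  1.49835681e+00, -1.82789494e-05,
        1.33101959e+00, -2.23386108e-01]), 'joint_vel': array([-0.0009684 , -0.00153669, -0.00227066, -0.00012481, -0.0003821 ,
       -0.00055465]), 'effort': array([ 3.30143630e-03, -4.12896824e+01, -2.60138172e+01, -9.15128862e-05,
        3.05253001e-03,  6.67198819e-06]), 'position': array([0.18423827, 0.49136124, 0.23078807]), 'orientation': array([ 1.78444013e-01,  9.83949887e-01, -5.50507404e-04, -2.24916553e-04]), 'force': array([ 0.10265907,  0.35135393, -0.69673267]), 'torque': array([-0.00412274,  0.01535546, -0.01170655]), 'grip_force': 0.0, 'gripper_width': 0.08511355922745285}
```

Rotation is a quaternion.

```bash
sed -i 's/np.array(c\["rotation"\])/R.from_quat(c["rotation"]).as_matrix()/; 1a from scipy.spatial.transform import Rotation as R' h.py; cat h.py
```

```text
import numpy as np, cv2
from scipy.spatial.transform import Rotation as R
from plant import sensors, read_camera, job_done
def ray(c,u,v):
    d=np.array([(u-c["cx"])/c["fx"],(v-c["cy"])/c["fy"],1.0]); return np.array(c["eye"]),R.from_quat(c["rotation"]).as_matrix()@d
def onz(c,u,v,z):
    e,d=ray(c,u,v); return e+d*(z-e[2])/d[2]
def proj(c,p):
    q=R.from_quat(c["rotation"]).as_matrix().T@(np.array(p)-np.array(c["eye"])); return c["fx"]*q[0]/q[2]+c["cx"],c["fy"]*q[1]/q[2]+c["cy"]
```

View pics/top0.png

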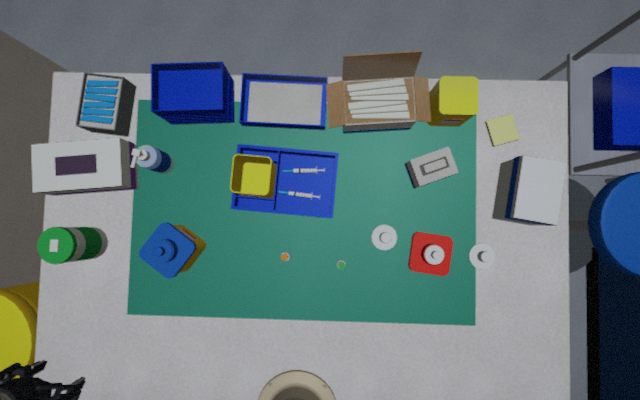

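View pics/side0.png

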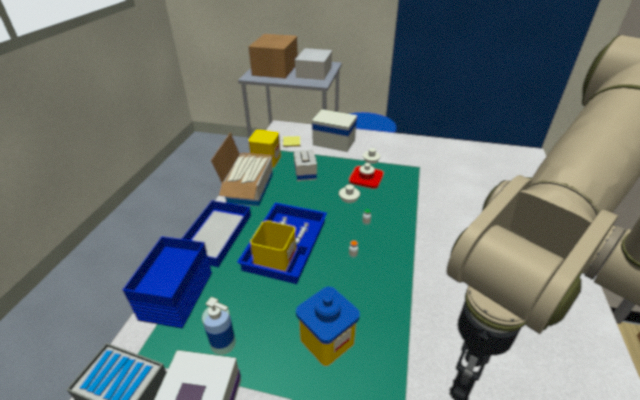

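The top view shows the red lid with a cap in it at (431,254) and loose white caps at (384,238) and (482,256). The empty pot is at (253,176) and the full one at (168,250). There is also a yellow box at (457,98).
Candidates for the cap are (434,254), (384,238) and (482,256). By the description it should be the nested one, which should also be the smallest, so I'll check that in a crop and measure.

```bash
cat > m.py <<'E'
from h import *
def largest(m,box):
    z=np.zeros_like(m); u0,v0,u1,v1=box; z[v0:v1,u0:u1]=m[v0:v1,u0:u1]
    cs,_=cv2.findContours(z,cv2.RETR_EXTERNAL,cv2.CHAIN_APPROX_NONE); return max(cs,key=cv2.contourArea)
def rect(c,cnt,z):
    P=np.array([onz(c,u,v,z)[:2] for u,v in cv2.convexHull(cnt)[:,0]]).astype(np.float32)
    return cv2.minAreaRect(P*1000)
E
python3 - <<'E'
from m import *
c=read_camera("top"); im=c["color"]; hsv=cv2.cvtColor(im,cv2.COLOR_BGR2HSV)
H,S,V=cv2.split(hsv)
red=(((H<6)|(H>174))&(S>150)&(V>80)).astype(np.uint8)*255
yel=((H>20)&(H<35)&(S>130)&(V>60)).astype(np.uint8)*255
wh=((S<50)&(V>140)).astype(np.uint8)*255
print("lid",rect(c,largest(red,(400,225,460,285)),0.014))
print("pot",rect(c,largest(yel,(222,145,278,205)),0.115))
for b,z in(((365,220,402,257),.012),((468,240,498,272),.012),((420,242,448,267),.044)):
    k=largest(wh,b); p,r=cv2.minEnclosingCircle(k); print("cap",p,r,onz(c,*p,z),r/c["fx"]*(1.035-z)*2)
k=largest(((H>100)&(H<125)&(S>150)&(V>60)).astype(np.uint8)*255,(225,140,345,222)); print("tray",rect(c,k,0.041))
A=cv2.resize(im[215:295,355:505],None,fx=5,fy=5,interpolation=cv2.INTER_CUBIC)
cv2.imwrite("pics/crop1.png",A)
bl=((H>100)&(H<125)&(S>150)).astype(np.uint8)*255
print("full",rect(c,largest(bl,(130,215,205,285)),0.115))
print("vials",onz(c,285,257,.05),onz(c,341,265,.05),"gel",onz(c,152,156,.12))
E
```

```text
lid ((446.2820739746094, -360.9322814941406), (111.29650115966797, 109.35369110107422), 82.66890716552734)
pot ((639.0203247070312, 121.26789093017578), (112.39165496826172, 101.8945083618164), 84.96196746826172)
cap (383.88250732421875, 237.00819396972656) 13.038203239440918 [ 0.48819955 -0.2319663   0.012     ] 0.07338710135798339
cap (486.5, 255.5) 18.721744537353516 [ 0.44482542 -0.51653292  0.012     ] 0.10537759986781345
cap (433.9569091796875, 254.3836212158203) 9.73948860168457 [ 0.44601467 -0.36198863  0.044     ] 0.0531050915882707
tray ((636.6328735351562, 48.62896728515625), (283.0032653808594, 183.0501708984375), 86.19786834716797)
full ((443.3180847167969, 333.55438232421875), (112.80329132080078, 113.94793701171875), 54.48011016845703)
vials [0.42809181 0.0392448  0.05      ] [ 0.41101042 -0.11216834  0.05      ] gel [0.68160602 0.38114449 0.12      ]
```

View pics/crop1.png

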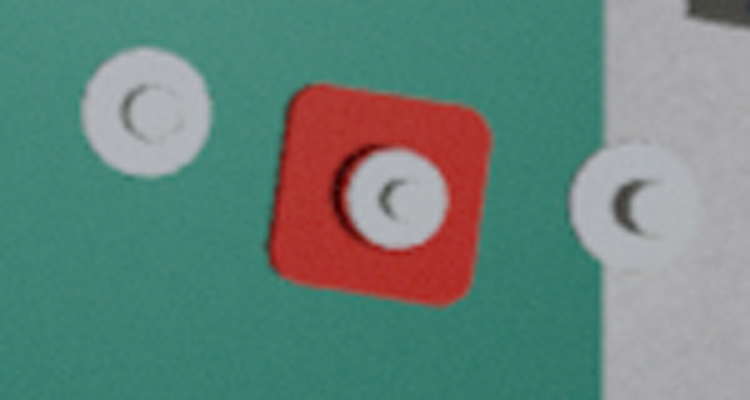

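The nested cap at (434,254) measures 53 mm across. The loose ones at (384,238) and (482,256) measure about 73 mm, so the nested cap is the right one. I'll move over the lid and take a closer look at the pot at the same time.

Emit:
carry_out --rows '[[[-0.757,-0.981,0,0,0,0,1],[-0.757,-0.981,0,0,0,0,1],[-0.757,-0.981,0,0,0,0,1],[-0.757,-0.981,0,0,0,0,1],[-0.757,-0.981,0,0,0,0,1],[-0.757,-0.981,0,0,0,0,1],[-0.757,-0.981,0,0,0,0,1],[-0.757,-0.981,0,0,0,0,1],[-0.757,-0.981,0,0,0,0,1],[-0.757,-0.981,0,0,0,0,1],[-0.757,-0.981,0,0,0,0,1],[-0.757,-0.981,0,0,0,0,1]]]'

```text
t: 1.65
position: [0.3156, 0.064, 0.2313]
orientation: [0.178, 0.984, 0.0, 0.0]
force: [0.1, 1.0, -0.2]
gripper_width: 0.0853
grip_force: 0.0
```

Emit:
carry_out --rows '[[[-0.757,-0.981,0,0,0,0,1],[-0.757,-0.981,0,0,0,0,1],[-0.757,-0.981,0,0,0,0,1],[-0.757,-0.981,0,0,0,0,1],[-0.757,-0.981,0,0,0,0,1],[-0.757,-0.981,0,0,0,0,1],[-0.757,-0.981,0,0,0,0,1],[-0.757,-0.981,0,0,0,0,1],[-0.757,-0.981,0,0,0,0,1],[-0.757,-0.981,0,0,0,0,1],[-0.757,-0.981,0,0,0,-0.97,1],[-0.757,-0.981,0,0,0,-0.97,1]]]'

```text
t: 3.15
position: [0.4509, -0.3608, 0.231]
orientation: [0.061, 0.998, 0.0, -0.0]
force: [1.0, -0.9, 0.3]
gripper_width: 0.0855
grip_force: 0.0
```

Run:
```python
import cv2,numpy as np
a=cv2.imread("pics/top0.png")[140:222,222:342]; b=cv2.imread("pics/side0.png")[215:280,240:330]
a=cv2.resize(a,None,fx=5,fy=5,interpolation=cv2.INTER_CUBIC)
cv2.imwrite("pics/crop2.png",a)
```

```text
(no output)
```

View pics/crop2.png

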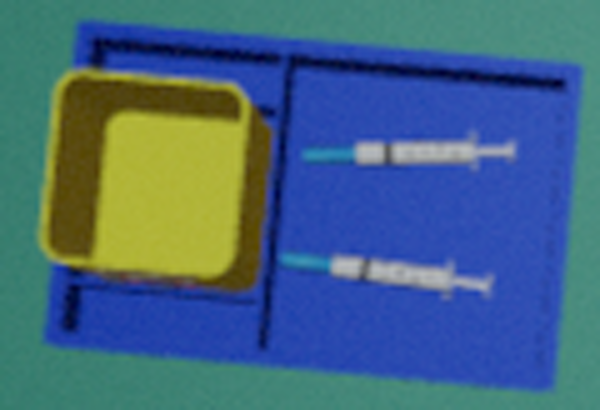

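The crop shows the bright rim with its corners at about (52,70), (250,86), (40,262) and (238,280). The outer wall is dark on the right and lower sides. I'll measure the rim alone with a brightness mask.

Run:
```python
from m import *
c=read_camera("top"); im=c["color"]; H,S,V=cv2.split(cv2.cvtColor(im,cv2.COLOR_BGR2HSV))
for t in (120,140,160):
    y=((H>20)&(H<35)&(S>100)&(V>t)).astype(np.uint8)*255
    k=largest(y,(222,145,280,205)); print(t,rect(c,k,0.115),cv2.minAreaRect(k))
# tray edges: outline points, line fits
b=((H>100)&(H<125)&(S>150)&(V>60)).astype(np.uint8)*255
k=largest(b,(225,140,345,222))[:,0]
P=np.array([onz(c,u,v,.041)[:2] for u,v in k])
r=cv2.minAreaRect((P*1000).astype(np.float32)); ce=np.array(r[0])/1000
a=np.deg2rad(-4.5); ex=np.array([np.cos(a),np.sin(a)]); ey=np.array([-ex[1],ex[0]])
X=(P-ce)@ex; Y=(P-ce)@ey
for n,m in(("x+",(X>.08)&(abs(Y)<.12)),("x-",(X<-.08)&(abs(Y)<.12)),("y-",(Y<-.13)&(abs(X)<.07))):
    l=cv2.fitLine(P[m].astype(np.float32),cv2.DIST_HUBER,0,.01,.01).ravel(); print(n,m.sum(),np.rad2deg(np.arctan2(l[1],l[0])),l[2:])
s=sensors.get_state(); print(s["position"],s["orientation"])
```

```text
120 ((640.904541015625, 126.32077026367188), (100.2027587890625, 100.05475616455078), 85.89811706542969) ((250.84652709960938, 174.53465270996094), (39.00545883178711, 38.90595626831055), 5.710593223571777)
140 ((640.1556396484375, 119.62248229980469), (84.24993896484375, 98.64311981201172), 85.59614562988281) ((253.46340942382812, 174.8292694091797), (32.908599853515625, 38.651039123535156), 6.34019136428833)
160 ((631.3563232421875, 114.57951354980469), (71.06396484375, 79.79572296142578), 86.25373077392578) ((255.2458953857422, 178.2950897216797), (27.885005950927734, 31.1442928314209), 5.194429397583008)
x+ 87 86.0574 [0.7261761  0.04137135]
x- 87 86.157005 [0.54582155 0.04240711]
y- 51 -3.605716 [ 0.6248922  -0.09059441]
[ 0.45155954 -0.36406509  0.23027672] [ 5.96241398e-02  9.98220825e-01 -3.81165620e-04  1.88280055e-05]
```

Emit:
carry_out --rows '[[[0.19,0.07,1,0,0,0,1],[0,0,1,0,0,0,1],[0,0,1,0,0,0,1],[0,0,1,0,0,0,1],[0,0,1,0,0,0,1],[0,0,0.8,0,0,0,1],[0,0,0.4,0,0,0,1],[0,0,0,0,0,0,1],[0,0,0,0,0,0,1]]]'

```text
t: 4.32
position: [0.4457, -0.3573, 0.0463]
orientation: [0.063, 0.998, -0.001, 0.001]
force: [-0.5, 0.5, -0.1]
gripper_width: 0.0852
grip_force: 0.0
```

Run:
```python
from m import *
s=sensors.get_state(); print(s["position"],s["force"])
t=read_camera("top");c=read_camera("side"); 
u,v=map(int,proj(c,(.446,-.362,.03))); a=cv2.resize(c["color"][v-45:v+30,u-45:u+45],None,fx=5,fy=5)
u,v=map(int,proj(t,(.446,-.362,.03))); b=cv2.resize(t["color"][v-37:v+38,u-30:u+30],None,fx=5,fy=5)
cv2.imwrite("pics/c3.png",np.hstack([a,b]))
```

```text
[ 0.445706   -0.35728014  0.04628422] [-0.50122975  0.4603469  -0.14444332]
```

View pics/c3.png

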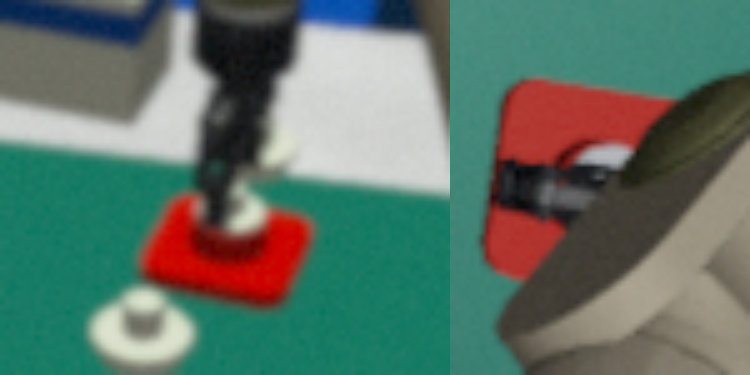

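Both views show the fingers astride the neck, with the near finger seemingly at slightly higher x than the cap centre. I'll check this against projections.

Run:
```python
from m import *
c=read_camera("side");t=read_camera("top")
u0,v0=[int(x) for x in proj(c,(.446,-.362,.03))]; u1,v1=[int(x) for x in proj(t,(.446,-.362,.03))]
f=lambda p:(np.round((np.array(proj(c,p))-(u0-45,v0-45))*5),np.round((np.array(proj(t,p))-(u1-30,v1-37))*5)+(450,0))
for n,p in(("cap flange ctr",(.446,-.362,.044)),("near finger tip",(.4457+.006,-.3573+.05,.06)),("finger up",(.4457+.006,-.3573+.05,.12)),("lid x+",(.446+.056,-.362,.014))): print(n,*f(p))
H,S,V=cv2.split(cv2.cvtColor(c["color"],cv2.COLOR_BGR2HSV))
red=(((H<6)|(H>174))&(S>150)&(V>80)).astype(np.uint8)*255
k=largest(red,(u0-45,v0-45,u0+45,v0+30)); r=rect(c,k,.014); print(r)
s=sensors.get_state(); print(s["position"],s["orientation"])
```

```text
cap flange ctr [227. 211.] [610. 192.]
near finger tip [210. 232.] [515. 181.]
finger up [216. 161.] [546. 189.]
lid x+ [151. 234.] [595.  87.]
((445.769775390625, -359.12188720703125), (122.42491149902344, 112.24011993408203), 82.17506408691406)
[ 0.44556097 -0.35707596  0.04595253] [ 6.29390042e-02  9.98017204e-01 -4.25135837e-04  4.02300663e-04]
```

Projections agree, so I only need a 4 mm correction in y. Next I'll descend and grip.

Emit:
carry_out --rows '[[[0,-0.147,0,0,0,0,1],[0,0,0.5,0,0,0,1],[0,0,0.53,0,0,0,1],[0,0,0,0,0,0,1],[0,0,0,0,0,0,1],[0,0,0,0,0,0,0.6],[0,0,0,0,0,0,0.2],[0,0,0,0,0,0,-0.2],[0,0,0,0,0,0,-0.5],[0,0,0,0,0,0,-0.5]]]' --squeeze 40

```text
t: 5.78
position: [0.445, -0.3615, 0.0153]
orientation: [0.063, 0.998, -0.0, 0.0]
force: [-1.0, 0.4, 4.9]
gripper_width: 0.0576
grip_force: 42.4
```

Emit:
carry_out --rows '[[[0,0,-0.2,0,0,0,-0.5],[0,0,-0.5,0,0,0,-0.5],[0,0,-1,0,0,0,-0.5],[0,0,-1,0,0,0,-0.5],[0,0,-1,0,0,0,-0.5],[0,0,-1,0,0,0,-0.5],[0,0,-1,0,0,0,-0.5],[0,0,-0.8,0,0,0,-0.5],[0,0,-0.4,0,0,0,-0.5],[0,0,0,0,0,0,-0.5]]]'

```text
t: 7.02
position: [0.4449, -0.3613, 0.222]
orientation: [0.063, 0.998, -0.0, 0.0]
force: [-0.8, 1.0, -1.3]
gripper_width: 0.0577
grip_force: 42.9
```

Run:
```python
from m import *
s=sensors.get_state(); print(s["position"],s["orientation"],s["gripper_width"])
q=R.from_quat(s["orientation"]).as_matrix(); d=np.array([.641,.127,s["position"][2]])-s["position"]; print(q.T@d/.03)
c=read_camera("side"); 
u,v=map(int,proj(c,(.446,-.362,.22))); a=cv2.resize(c["color"][v-35:v+45,u-45:u+45],None,fx=5,fy=5)
cv2.imwrite("pics/c4.png",a)
```

```text
[ 0.44485548 -0.36125284  0.22202173] [ 6.29370386e-02  9.98017326e-01 -4.17521021e-04  4.14983553e-04] 0.0576732853434968
[-4.44180702e+00  1.69675097e+01 -9.34150549e-03]
```

View pics/c4.png

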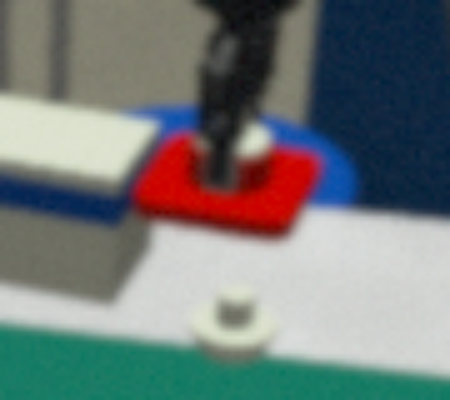

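The lid hangs level from the fingers with the cap seated in it. Next I'll carry it over the pot.

Emit:
carry_out --rows '[[[-0.08,0.3,0,0,0,0,-0.5],[-0.157,0.6,0,0,0,0,-0.5],[-0.222,0.848,0,0,0,0,-0.5],[-0.222,0.848,0,0,0,0,-0.5],[-0.222,0.848,0,0,0,0,-0.5],[-0.222,0.848,0,0,0,0,-0.5],[-0.222,0.848,0,0,0,0,-0.5],[-0.222,0.848,0,0,0,0,-0.5],[-0.222,0.848,0,0,0,0,-0.5],[-0.222,0.848,0,0,0,0,-0.5],[-0.222,0.848,0,0,0,0,-0.5],[-0.222,0.848,0,0,0,0,-0.5]]]'

```text
t: 8.57
position: [0.5533, -0.0891, 0.2211]
orientation: [0.063, 0.998, 0.0, -0.0]
force: [0.3, -0.1, -0.2]
gripper_width: 0.058
grip_force: 42.9
```

Emit:
carry_out --rows '[[[-0.222,0.848,0,0,0,0,-0.5],[-0.222,0.848,0,0,0,0,-0.5],[-0.222,0.848,0,0,0,0,-0.5],[-0.222,0.848,0,0,0,0,-0.5],[-0.222,0.848,0,0,0,0,-0.5],[-0.222,0.848,0,0,0,0,-0.5],[-0.222,0.848,0,0,0,0,-0.5],[-0.222,0.848,0,0,0,0,-0.5],[-0.131,0.5,0,0,0,0,-0.5],[-0.079,0.3,0,0,0,0,-0.5],[0,0,0,0,0,-0.49,-0.5],[0,0,0,0,0,0,-0.5]]]'

```text
t: 10.07
position: [0.6409, 0.1268, 0.2214]
orientation: [0.034, 0.999, -0.0, -0.0]
force: [-0.4, 0.0, -0.8]
gripper_width: 0.0578
grip_force: 42.9
```

```bash
cat > lid.py <<'E'
from m import *
s=sensors.get_state(); p=s["position"]; print(p,s["orientation"],s["gripper_width"],s["t"])
z=p[2]+.0117-.013   # plate top
for n in("top","side"):
    c=read_camera(n); H,S,V=cv2.split(cv2.cvtColor(c["color"],cv2.COLOR_BGR2HSV))
    red=(((H<6)|(H>174))&(S>150)&(V>70)).astype(np.uint8)*255
    u,v=map(int,proj(c,(p[0],p[1],z))); k=largest(red,(u-50,v-50,u+50,v+50)); print(n,rect(c,k,z),cv2.contourArea(k))
    cv2.imwrite(f"pics/l_{n}_{s['t']:.1f}.png",cv2.resize(c["color"][v-40:v+40,u-37:u+38],None,fx=5,fy=5))
E
python3 lid.py; ls pics; python3 -c "
import cv2,glob;cv2.imwrite('pics/c5.png',cv2.hconcat([cv2.imread(sorted(glob.glob('pics/l_%s*'%n))[-1]) for n in('top','side')]))"
```

```text
[0.64085725 0.12675245 0.22135215] [ 3.39929461e-02  9.99422064e-01 -6.12943389e-05 -1.16181651e-04] 0.05776524147617348 10.075
top ((639.0620727539062, 91.20838165283203), (42.16025924682617, 109.89295959472656), 85.62982177734375) 543.5
side ((640.4692993164062, 130.23968505859375), (120.2903823852539, 116.07263946533203), 87.90481567382812) 841.5
c3.png
c4.png
crop1.png
crop2.png
l_side_10.1.png
l_top_10.1.png
side0.png
top0.png
```

View pics/c5.png

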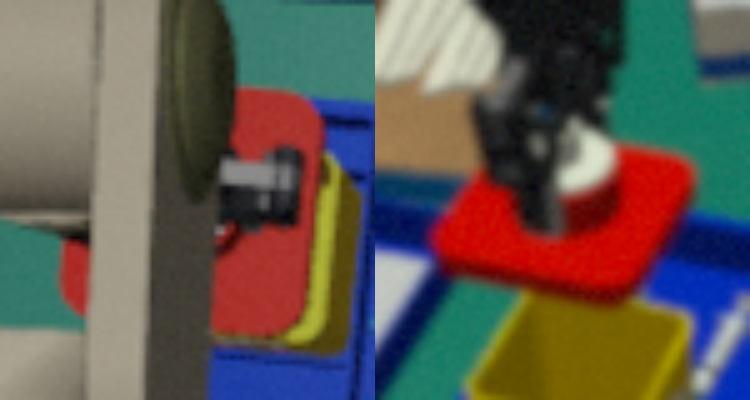

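The lid is over the pot, measured at about (0.6415, 0.126) with yaw 85.6–86°. The pot is at (0.641, 0.127) with yaw 86°. I'll lower it to just above the rim.

Emit:
carry_out --rows '[[[0,0,0.5,0,0,0,-0.5],[0,0,1,0,0,0,-0.5],[0,0,0.8,0,0,0,-0.5],[0,0,0.4,0,0,0,-0.5],[0,0,0,0,0,0,-0.5],[0,0,0,0,0,0,-0.5]]]'

```text
t: 10.92
position: [0.6414, 0.1269, 0.1414]
orientation: [0.034, 0.999, 0.0, 0.001]
force: [-0.6, 0.3, -0.9]
gripper_width: 0.0578
grip_force: 42.9
```

```bash
python3 lid.py; python3 -c "
import cv2,glob;cv2.imwrite('pics/c6.png',cv2.hconcat([cv2.imread(sorted(glob.glob('pics/l_%s*'%n))[-1]) for n in('top','side')]))"
```

```text
[0.64143227 0.12689229 0.14139947] [3.36615565e-02 9.99432905e-01 4.93481389e-05 8.74694956e-04] 0.05778332661179272 10.925
top ((638.9486083984375, 88.13141632080078), (38.59135055541992, 111.93801879882812), 84.91819763183594) 410.5
side ((640.8665771484375, 130.67498779296875), (113.56097412109375, 114.70159149169922), 86.06715393066406) 759.5
```

View pics/c6.png

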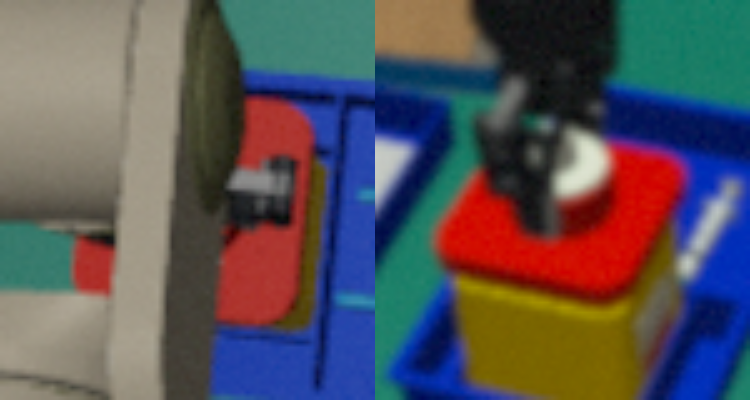

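The lid is aligned with the pot in both views, so I'll lower it slowly.

Emit:
carry_out --rows '[[[0,0,0.15,0,0,0,-0.5],[0,0,0.15,0,0,0,-0.5],[0,0,0.1,0,0,0,-0.5],[0,0,0.1,0,0,0,-0.5],[0,0,0,0,0,0,-0.5]]]'

```text
t: 11.65
position: [0.6409, 0.1269, 0.1251]
orientation: [0.034, 0.999, -0.0, -0.0]
force: [0.0, 0.4, -0.4]
gripper_width: 0.0578
grip_force: 42.9
```

Emit:
carry_out --rows '[[[0,0,0.06,0,0,0,-0.5],[0,0,0.05,0,0,0,-0.5],[0,0,0.04,0,0,0,-0.5],[0,0,0,0,0,0,-0.5],[0,0,0,0,0,0,-0.5]]]'

```text
t: 12.28
position: [0.641, 0.127, 0.121]
orientation: [0.034, 0.999, 0.0, 0.0]
force: [-1.3, 0.6, -1.7]
gripper_width: 0.0575
grip_force: 42.9
```

Emit:
carry_out --rows '[[[0,0,0.03,0,0,0,-0.5],[0,0,0,0,0,0,-0.5]]]'

```text
t: 12.52
position: [0.6411, 0.1269, 0.1203]
orientation: [0.034, 0.999, -0.0, 0.0]
force: [-0.9, 0.6, 1.6]
gripper_width: 0.0575
grip_force: 43.1
```

Emit:
carry_out --rows '[[[0,0,0.03,0,0,0,-0.5],[0,0,0.02,0,0,0,-0.5],[0,0,0,0,0,0,-0.5]]]'

```text
t: 12.9
position: [0.6411, 0.1269, 0.1203]
orientation: [0.034, 0.999, -0.0, 0.001]
force: [-6.1, -0.6, 11.3]
gripper_width: 0.0575
grip_force: 43.9
```

It's seated with firm contact. I'll ease off, release and rise to knob height.

Emit:
carry_out --rows '[[[0,0,-0.05,0,0,0,-0.5],[0,0,0,0,0,0,0],[0,0,0,0,0,0,0.3],[0,0,0,0,0,0,0.6],[0,0,0,0,0,0,1],[0,0,0,0,0,0,1],[0,0,0,0,0,0,1],[0,0,-0.4,0,0,0,1],[0,0,-0.7,0,0,0,1],[0,0,0,0,0,0,1],[0,0,0,0,0,0,1]]]'

```text
t: 14.28
position: [0.6407, 0.1269, 0.1525]
orientation: [0.034, 0.999, -0.0, -0.0]
force: [0.2, 1.0, 0.0]
gripper_width: 0.0854
grip_force: 0.0
```

```bash
sed -i 's/^z=.*/z=.136/' lid.py; python3 lid.py; python3 -c "
import cv2,glob;cv2.imwrite('pics/c7.png',cv2.hconcat([cv2.imread(sorted(glob.glob('pics/l_%s*'%n))[-1]) for n in('top','side')]))"
```

```text
[0.64072131 0.12687844 0.15249953] [ 3.36040816e-02  9.99435158e-01 -2.35811116e-05 -3.60252266e-04] 0.08535777968486565 14.275
top ((609.8336181640625, 91.87230682373047), (50.0578498840332, 47.17813491821289), 1.388351559638977) 311.0
side ((633.8067016601562, 147.1038360595703), (112.55924987792969, 111.20954895019531), 86.09695434570312) 820.5
```

View pics/c7.png

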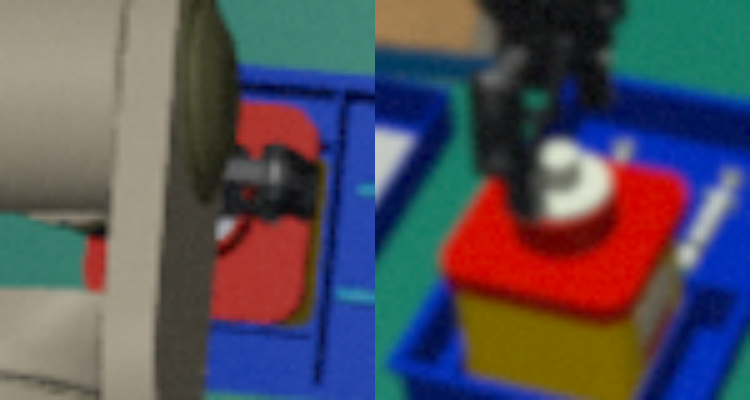

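The lid sits level on the pot with the cap nested and the fingers clear. Next I'll close gently on the knob.

Emit:
carry_out --rows '[[[0,0,0,0,0,0,0.4],[0,0,0,0,0,0,0],[0,0,0,0,0,0,-0.2],[0,0,0,0,0,0,-0.4],[0,0,0,0,0,0,-0.6],[0,0,0,0,0,0,-0.8],[0,0,0,0,0,0,-0.8],[0,0,0,0,0,0,-0.8]]]' --squeeze 25

```text
t: 15.38
position: [0.641, 0.1269, 0.1531]
orientation: [0.034, 0.999, 0.0, 0.0]
force: [0.4, -0.4, 0.9]
gripper_width: 0.0206
grip_force: 24.5
```

Emit:
carry_out --rows '[[[0,0,-0.05,0,0,0,-0.8],[0,0,-0.1,0,0,0,-0.8],[0,0,-0.15,0,0,0,-0.8],[0,0,-0.2,0,0,0,-0.8],[0,0,-0.3,0,0,0,-0.8],[0,0,-0.3,0,0,0,-0.8],[0,0,-0.4,0,0,0,-0.8],[0,0,-0.5,0,0,0,-0.8],[0,0,-0.5,0,0,0,-0.8],[0,0,-0.5,0,0,0,-0.8],[0,0,-0.5,0,0,0,-0.8],[0,0,0,0,0,0,-0.8]]]'

```text
t: 16.88
position: [0.6414, 0.1269, 0.2594]
orientation: [0.034, 0.999, 0.0, 0.001]
force: [0.0, -0.3, 0.0]
gripper_width: 0.0209
grip_force: 24.4
```

Emit:
carry_out --rows '[[[0.3,0,0,0,0,0,-0.8],[0.6,0,0,0,0,0,-0.8],[0.8,0,0,0,0,0,-0.8],[0.8,0,0,0,0,0,-0.8],[0.8,0,0,0,0,0,-0.8],[0.8,0,0,0,0,0,-0.8],[0.6,0,0,0,0,0,-0.8],[0.3,0,0,0,0,0,-0.8],[0,0,0,0,0,0,-0.8],[0,0,0,0,0,0,-0.8],[0,0,0,0,0,0,-0.8]]]'

```text
t: 18.25
position: [0.4917, 0.1369, 0.2578]
orientation: [0.034, 0.999, -0.0, -0.0]
force: [-0.3, 0.2, -0.6]
gripper_width: 0.0208
grip_force: 24.5
```

Run:
```python
from m import *
s=sensors.get_state(); print(s["position"],s["grip_force"],s["gripper_width"])
c=read_camera("side"); t=read_camera("top")
u,v=map(int,proj(c,(.57,.127,.18))); a=cv2.resize(c["color"][v-75:v+75,u-75:u+75],(400,400))
u,v=map(int,proj(t,(.6,.127,.13))); b=cv2.resize(t["color"][v-60:v+60,u-60:u+60],(400,400))
cv2.imwrite("pics/c8.png",np.hstack([a,b]))
for c in(c,t):
    H,S,V=cv2.split(cv2.cvtColor(c["color"],cv2.COLOR_BGR2HSV)); red=(((H<6)|(H>174))&(S>150)&(V>70)).astype(np.uint8)*255
    u,v=map(int,proj(c,(.641,.127,.119))); print(rect(c,largest(red,(u-40,v-45,u+40,v+40)),.119))
```

```text
[0.49165228 0.13687302 0.25776346] 24.46426570415497 0.020813910591847173
((640.790771484375, 130.57052612304688), (120.4902572631836, 113.68028259277344), 86.71910095214844)
((641.642578125, 125.3043212890625), (111.28753662109375, 109.883056640625), 85.91545104980469)
```

View pics/c8.png

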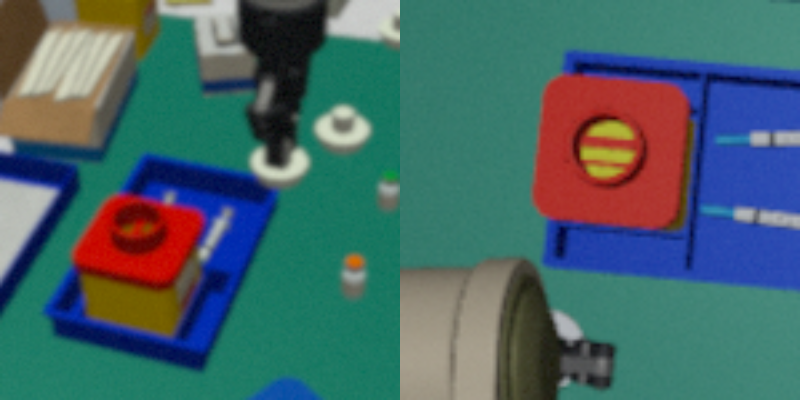

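The lid sits flush and centred at (0.6416, 0.1253), with the pot visible through its open neck. The cap is held level and upright 15 cm away, and nothing else has moved.

```bash
python3 -c "
from plant import job_done; print(job_done())"
```

```text
the job is handed in; nothing more can be done
None
```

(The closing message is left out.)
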